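# Score a hand on the tally rack with a bottle cap

## Task

The third player, counted from the end of the tally rack nearest the galvanised chute, has won the hand. Count along the rack with a fingertip from that end, touching the first, the second and the third divider in turn, and only then push the loose bottle cap over the boards into the third gap, flat and fully home against the back rail. Only push the cap, never lift it or tip it up, leave everything else where it is, and finish with the fingers clear.

Things in the scene. Friction and masses are not known exactly. Their poses are not given: they have to be found in the camera images.
- rack: dark wood tally rack fixed to the boards, 244 mm long: a back rail 12 mm high, 14 mm thick, and five dividers standing from it towards the robot; between them four gaps, open to the robot side and above, 46 mm wide, 40 mm deep from nose tips to rail, floored by the boards (z = 0). Origin on the boards, middle of the rail's robot-side face; x away from the robot into the gaps, y along the rail to the left
- divider_a: leftmost (+116 mm along rack y): round-nosed wooden divider of the rack, 12 mm thick (along rack y), 54 mm long, 20 mm high; origin on the boards at the tip of its rounded nose, axes as the rack's; fixed
- divider_b: second from left (+58 mm along rack y): round-nosed wooden divider of the rack, 12 mm thick (along rack y), 54 mm long, 20 mm high; origin on the boards at the tip of its rounded nose, axes as the rack's; fixed
- divider_c: middle (0 mm along rack y): round-nosed wooden divider of the rack, 12 mm thick (along rack y), 54 mm long, 20 mm high; origin on the boards at the tip of its rounded nose, axes as the rack's; fixed
- divider_d: second from right (-58 mm along rack y): round-nosed wooden divider of the rack, 12 mm thick (along rack y), 54 mm long, 20 mm high; origin on the boards at the tip of its rounded nose, axes as the rack's; fixed
- divider_e: rightmost (-116 mm along rack y): round-nosed wooden divider of the rack, 12 mm thick (along rack y), 54 mm long, 20 mm high; origin on the boards at the tip of its rounded nose, axes as the rack's; fixed
- gap1 (a point): leftmost gap of the rack (+87 mm along rack y): the point on the boards where the centre of a cap lies when it stands fully home in the middle of the gap, 16 mm in front of the back rail, 24 mm inside the line of the nose tips; axes as the rack's
- gap2 (a point): second from left gap of the rack (+29 mm along rack y): the point on the boards where the centre of a cap lies when it stands fully home in the middle of the gap, 16 mm in front of the back rail, 24 mm inside the line of the nose tips; axes as the rack's
- gap3 (a point): third from left gap of the rack (-29 mm along rack y): the point on the boards where the centre of a cap lies when it stands fully home in the middle of the gap, 16 mm in front of the back rail, 24 mm inside the line of the nose tips; axes as the rack's
- gap4 (a point): rightmost gap of the rack (-87 mm along rack y): the point on the boards where the centre of a cap lies when it stands fully home in the middle of the gap, 16 mm in front of the back rail, 24 mm inside the line of the nose tips; axes as the rack's
- chute: galvanised sheet chute, 104 mm wide, side walls 28 mm high, running over the table's far edge to a tin can; beyond the left (y > 0) or right (y < 0) end of the rack, the end to count from. Origin on the boards, middle of its robot-side lip; fixed
- cap: crimped steel bottle cap, wax-filled, lying crimped edge down: 32 mm across, 6 mm high, about 12 g, out on the boards between the robot and the rack; slides flat with light friction when pushed on its edge; origin at the centre of its underside on the boards, z up
- rack_cap_left: crimped steel bottle cap, wax-filled, lying crimped edge down: 32 mm across, 6 mm high, already scored, home in the leftmost gap, to be left alone; origin at the centre of its underside on the boards, z up
- rack_cap_right: crimped steel bottle cap, wax-filled, lying crimped edge down: 32 mm across, 6 mm high, already scored, home in the rightmost gap, to be left alone; origin at the centre of its underside on the boards, z up
- saint: pink-glazed ceramic saint figurine, 91 mm tall, foot 46 mm across, standing beyond the other end of the rack from the chute; origin at the centre of its foot
- cup: chunky orange plastic cup, 76 mm across the rim, 85 mm high, standing empty to the right; origin at the centre of its foot
- die1: ivory plastic die, an 18 mm cube, to the left; origin at the centre of its underside
- die2: ivory plastic die, an 18 mm cube, to the left, farther from the robot than the other; origin at the centre of its underside
Not all that is in view belongs to the job. What is shaped like the cap but blue is not meant.

How it is judged:
By the outcome, as a careful person would: the job done as asked, in the order asked, and still so for the second after the job is handed in, with the robot touching nothing.
It also fails if it takes over 72 s, if anything falls off the work surface, if the arm or the gripper's body presses on something with over 40 N, if the wrist force passes 120 N, or if a joint passes its speed limit or range.

## Robot

A 6-joint arm with a two-finger parallel gripper is mounted at the origin on the work surface. World frame = base frame: x ahead of the robot, y to its left, z up, the work surface at z = 0. Lengths are in m, angles in degrees, forces in N, time in s.
With the tool pointing down it reaches from about 0.35 to 0.875 m from the base axis. Payload 4.2 kg.
Tool frame: the origin (TCP) lies at the very end of the fingers, on their centre line; the grasp point (between the pads) lies 19 mm behind it; z points along the fingers, y is the direction in which the jaws open and shut (so a half turn about z gives the same grasp; the last joint's range is limited). The gripper opens to 87 mm and grips with 3 to 60 N. Pads are 19 mm wide; open, the fingers measure 117 mm over their backs; the gripper's body (75 mm by 190 mm) begins 51 mm behind the grasp point.
Start: joints at [-48.954, 22.042, 0.453, 0, -68.411, -14.817], TCP at [0.276, -0.561, 0.223] pointing down, gripper open.
Joint ranges: [-179.83, 179.83], [-69.29, 118.12], [-61.27, 80.66], [-181.25, 117.63], [-171.15, -9.14], [-177.46, 177.46]. Speed limits (degrees/s): [159.86, 159.86, 180, 180, 180, 180].

## Interface

Orientations are given as a 3x3 rotation matrix whose columns are the frame's x, y, z axes.
In Python, from station import r, imaging gives the robot as it stands. The module is installed in compiled form; this text tells all that it offers.
- The arm moves only by the tool move_arm, never from a script. Its argument "motion" is one flat list of numbers, 7 for each row, row after row: the shift along the tool's x, y, z in units of 40 mm (1.0 is 40 mm), then the turn, a rotation vector about the tool's x, y, z in units of 5 degrees (1.0 is 5 degrees), then the gripper's target within -1 to 1 (shut at 1, half-way at 0, fully open at -1). In form: [dx, dy, dz, wx, wy, wz, gripper, dx, dy, dz, wx, wy, wz, gripper, ...]. A call has 1 to 20 rows; each row is the pose to reach, as a shift and turn from the pose measured when the call began, along the tool's axes at that moment; what a row does not reach only later rows make up. A row lasts 1/12 s, in which the tool goes at most 41.7 mm and 7.16 degrees, less where a joint would pass 70% of its speed; a pose out of reach is approached as far as the arm can. A call with a gripper value outside its range is refused whole. The fingers move at their own pace and stop on an object; the grip force is fixed at half the most. Time passes only in rows, so rows that repeat a pose let the fingers close. It gives the time, the measured TCP pose, the force and the opening at its end, in the units of the state.
- r.sense(): the state, without advancing time (a new reading comes with each control period).
- imaging.capture(name): name is "scene" or "top" or "wrist"; returns the picture (480x640x3 uint8, blue, green, red); there is no depth.
- imaging.camera_params(name): a dict with "intrinsics" (3x3 intrinsics, pixels), "k1" (the pictures are not rectified: a ray, as slopes to the right and down, at radius r is drawn at 1 + k1 r^2 times it, then the intrinsics apply), "world_from_camera" (4x4, takes a point from camera to world coordinates). Camera axes: x right, y down, z forward; pixel columns grow to the right and rows downward; lengths in m; the calibration is good to about 2 mm. A picture is of the moment at which its call begins: read the wrist's pose just before it. camera_params takes no time and is no camera call; for the wrist camera it gives the pose at the moment of the call.
- r.finish_job(): hands the job in, once; it reports no verdict.
The state is a dict: "time_s": time; "joints": joint angles; "joint_velocities": joint speeds; "effort": joint torques, N m; "tcp_pos": TCP position; "ee_rot": TCP orientation; "wrist_force": force on the tool from outside, world axes, zero at the start; "moment": the same for the moment, N m; "gripper_width": opening from 0.0 (shut) to 1.0 (fully open).
Only numpy, scipy, OpenCV 4.12 (cv2) and the standard library are available. Lean on these libraries where they do the work, as an engineer would, in place of code of your own. Each camera call takes 0.05 s, during which the arm holds its last target.

## Working session

There is one attempt and no reset: what is moved stays moved. The work goes in short steps, Python scripts to look and compute and a tool call to move; the robot and the scene stay as the last step left them, time stands still between calls to the robot, and variables do not carry over. Pictures are saved under pics/ and viewed, and the job is handed in when it is done.

Besides the shell and the picture viewer there is one more tool, called after "Call:" by a JSON object that holds its "api" and its "payload", one argument or row to a line. move_arm: Moves the arm, as the interface text tells. Its arguments: {"type":"object","properties":{"motion":{"type":"array","items":{"type":"number"}}},"required":["motion"]}

```bash
mkdir -p pics; ls; python3 - <<'E'
from station import r, imaging
import cv2,numpy as np
np.set_printoptions(precision=4,suppress=True)
s=r.sense(); print(s)
for n in ["scene","top"]:
    cv2.imwrite(f"pics/{n}0.png",imaging.capture(n)); print(n,imaging.camera_params(n))
E
```

```text
pics
{'time_s': 0.0, 'joints': array([-48.9539,  22.093 ,   0.3782,  -0.03  , -68.4103, -14.8158]), 'joint_velocities': array([-0.0542, -0.0417,  0.0034, -0.0043, -0.1116,  0.026 ]), 'effort': array([  0.0014, -39.0668,  18.7405,   4.2198,   0.011 ,  -0.0002]), 'tcp_pos': array([ 0.276 , -0.5601,  0.2214]), 'ee_rot': array([[-0.8971, -0.4418, -0.0011],
       [-0.4418,  0.8971,  0.002 ],
       [ 0.0001,  0.0022, -1.    ]]), 'wrist_force': array([ 0.0706,  0.4971, -0.1974]), 'moment': array([ 0.0085, -0.0265,  0.015 ]), 'gripper_width': 0.9984723980837111}
scene {'intrinsics': array([[501.6814,   0.    , 315.8188],
       [  0.    , 501.6814, 243.877 ],
       [  0.    ,   0.    ,   1.    ]]), 'k1': 0.0391734109514381, 'world_from_camera': array([[-0.7899,  0.4548, -0.4113,  0.9105],
       [ 0.613 ,  0.6001, -0.5139,  0.4304],
       [ 0.0131, -0.6581, -0.7529,  0.7111],
       [ 0.    ,  0.    ,  0.    ,  1.    ]])}
top {'intrinsics': array([[454.5047,   0.    , 320.611 ],
       [  0.    , 454.5047, 242.5229],
       [  0.    ,   0.    ,   1.    ]]), 'k1': -0.10766221188816781, 'world_from_camera': array([[-0.0293, -0.9928,  0.116 ,  0.4615],
       [-0.9992,  0.0262, -0.0287,  0.0019],
       [ 0.0254, -0.1168, -0.9928,  0.8128],
       [ 0.    ,  0.    ,  0.    ,  1.    ]])}
```

View pics/top0.png

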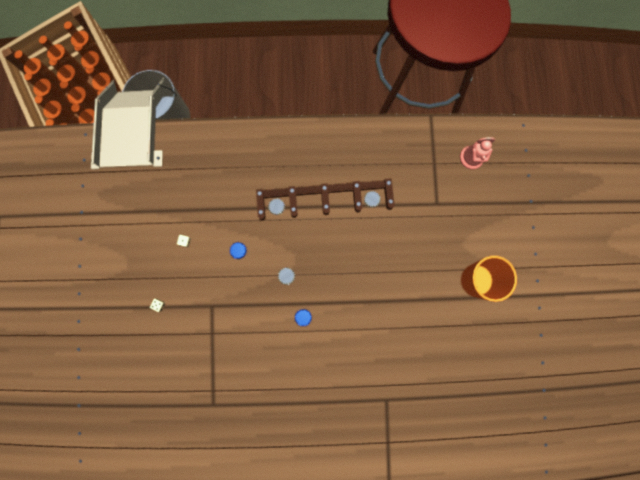

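View pics/scene0.png

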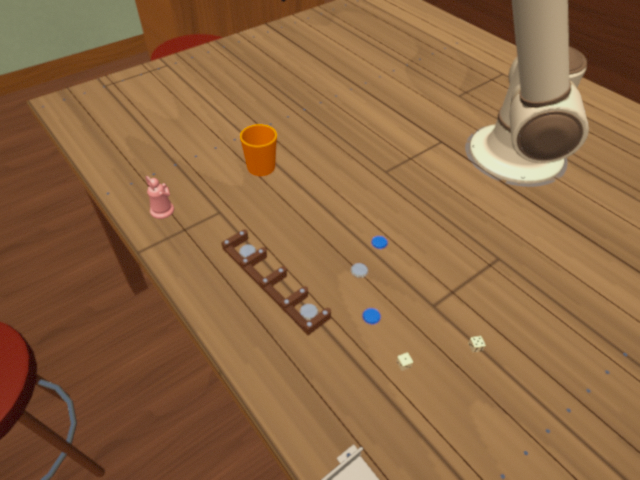

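The chute is at the left end (px 125,130 in top), so the count runs a, b, c and the target is gap3, between c and d. The loose silver cap is at (287,276). The blue caps at (238,250) and (303,318) are decoys. Next I measure.

```bash
cat > h.py <<'E'
import numpy as np, cv2
np.set_printoptions(precision=4,suppress=True)
def ray(P,uv):
    K=P["intrinsics"];k=P["k1"];T=P["world_from_camera"]
    d=np.array([(uv[0]-K[0,2])/K[0,0],(uv[1]-K[1,2])/K[1,1]]);s=d.copy()
    for _ in range(30): s=d/(1+k*(s@s))
    v=T[:3,:3]@np.array([s[0],s[1],1]); return T[:3,3],v
def onz(P,uv,z):
    o,v=ray(P,uv); return o+v*(z-o[2])/v[2]
def proj(P,X):
    T=P["world_from_camera"];c=T[:3,:3].T@(np.asarray(X)-T[:3,3]);s=c[:2]/c[2]
    s=s*(1+P["k1"]*(s@s));K=P["intrinsics"];return np.array([K[0,0]*s[0]+K[0,2],K[1,1]*s[1]+K[1,2]])
E
python3 - <<'E'
from h import *
from station import imaging
a=cv2.imread("pics/top0.png"); cv2.imwrite("pics/topcrop.png",cv2.resize(a[170:340,220:420],None,fx=4,fy=3.5,interpolation=cv2.INTER_CUBIC)[:600])
b=cv2.imread("pics/scene0.png"); cv2.imwrite("pics/scenecrop.png",cv2.resize(b[220:340,210:410],None,fx=4,fy=4,interpolation=cv2.INTER_CUBIC))
for n,im in (("top",a),("scene",b)):
    P=imaging.camera_params(n)
    hsv=cv2.cvtColor(im,cv2.COLOR_BGR2HSV).astype(int)
    H,S,V=hsv[...,0],hsv[...,1],hsv[...,2]
    for nm,m,z in (("grey",(S<90)&(V>110),.006),("blue",(H>100)&(H<130)&(S>150)&(V>100),.006),("orange",(H>5)&(H<20)&(S>220)&(V>150),.0425),("pink",((H<8)|(H>170))&(S>70)&(V>170),.02)):
        k,l,st,c=cv2.connectedComponentsWithStats(m.astype(np.uint8))
        for i in range(1,k):
            if 60<st[i,4]<3000:
                p=onz(P,c[i],z)
                if p[0]<0.8: print(n,nm,st[i],c[i],p)
E
```

```text
top grey [364 191  17  17 225] [371.9689 198.5778] [ 0.6337 -0.1172  0.006 ]
top grey [268 198  17  17 234] [276.1752 206.0726] [0.624  0.0568 0.006 ]
top grey [177 234  13  13 126] [182.6429 240.1984] [0.5665 0.2258 0.006 ]
top grey [278 267  17  19 245] [286.0449 275.6   ] [0.4984 0.0415 0.006 ]
top grey [149 299  15  13 128] [156.0469 304.9297] [0.4521 0.2735 0.006 ]
top blue [231 243  15  15 180] [237.7944 250.1278] [0.546  0.1266 0.006 ]
top blue [295 310  16  15 187] [302.7968 317.1818] [0.4245 0.0137 0.006 ]
top pink [473 140  19  22 296] [481.6115 151.4324] [ 0.716  -0.3241  0.02  ]
top pink [460 146  22  23 119] [467.5126 160.3277] [ 0.6991 -0.2957  0.02  ]
scene grey [371 235  18  15  67] [379.3134 241.9403] [0.4275 0.0173 0.006 ]
scene grey [239 244  17  19 194] [246.5206 251.2732] [ 0.6379 -0.1135  0.006 ]
scene grey [351 263  18  15 214] [358.9626 269.8364] [0.5017 0.0444 0.006 ]
scene grey [300 303  18  17 240] [308.3417 310.8417] [0.6264 0.0589 0.006 ]
scene grey [362 307  20  18  81] [371.3704 315.358 ] [0.5485 0.1294 0.006 ]
scene grey [470 336  16  12 141] [477.3901 341.4752] [0.4467 0.2683 0.006 ]
scene grey [398 352  15  15 154] [404.7662 359.1299] [0.561  0.2206 0.006 ]
scene grey [ 321  445   58   35 1074] [351.081  466.6723] [0.7306 0.2905 0.006 ]
scene blue [373 237  14  11 125] [379.192 241.96 ] [0.4277 0.0172 0.006 ]
scene blue [363 309  17  14 179] [371.2626 315.7095] [0.5491 0.1298 0.006 ]
scene orange [ 240  124   37   52 1440] [258.6333 148.6396] [ 0.4778 -0.31    0.0425]
scene pink [146 177  28  41 552] [157.5543 198.971 ] [ 0.709  -0.3217  0.02  ]
```

View pics/topcrop.png

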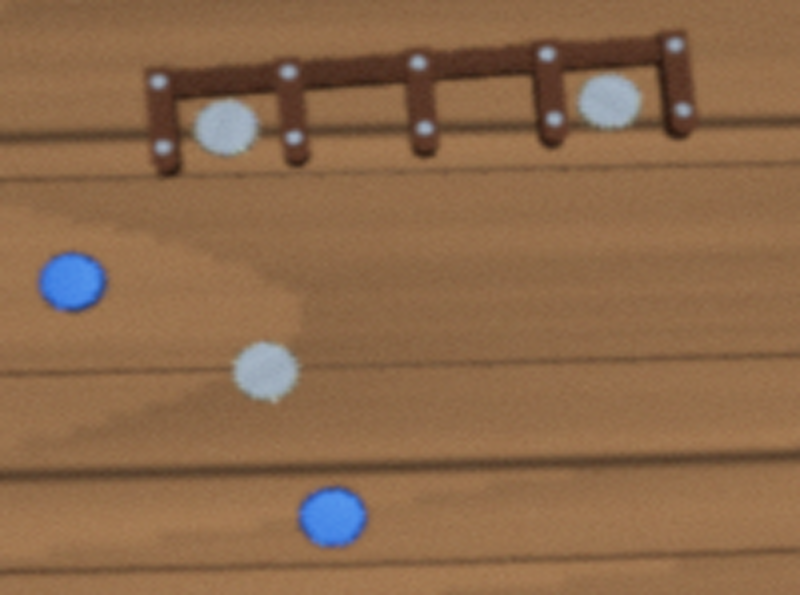

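View pics/scenecrop.png

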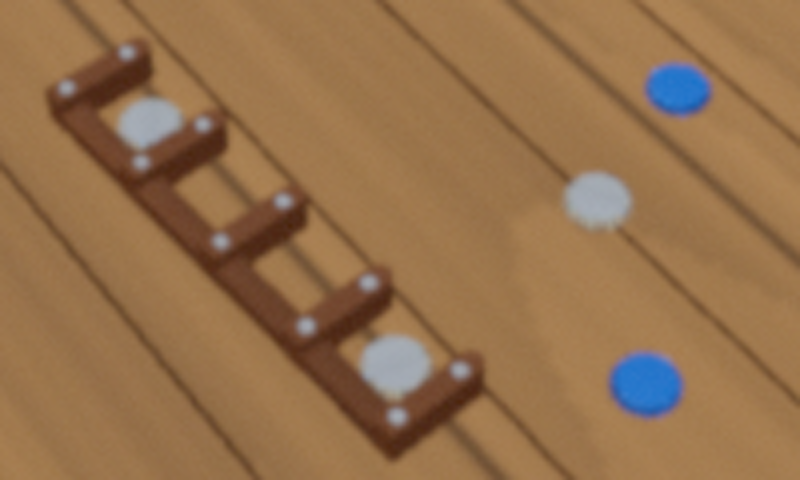

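```bash
python3 - <<'E'
from h import *
from station import imaging
from scipy.ndimage import median_filter
def nails(im,box):
    x0,y0,x1,y1=box; c=im[y0:y1,x0:x1].astype(float)
    v=c[...,0]  # blue channel: nails bright, wood dark
    th=cv2.morphologyEx(v.astype(np.uint8),cv2.MORPH_TOPHAT,np.ones((9,9)))
    k,l,st,ce=cv2.connectedComponentsWithStats((th>45).astype(np.uint8))
    out=[]
    for i in range(1,k):
        if st[i,4]<30:
            yy,xx=np.where(l==i); w=th[yy,xx]; out.append((np.average(xx,weights=w)+x0,np.average(yy,weights=w)+y0))
    return np.array(out)
res={}
for n,box in (("top",(250,172,402,225)),("scene",(218,225,335,338))):
    im=cv2.imread(f"pics/{n}0.png"); P=imaging.camera_params(n)
    N=nails(im,box); W=np.array([onz(P,u,.02) for u in N])
    print(n); print(np.c_[N,W[:,:2]])
E
```

```text
top
[[388.3828 182.3709   0.6598  -0.1462]
 [356.3311 185.0143   0.6561  -0.0881]
 [324.0531 187.4821   0.6529  -0.0301]
 [291.6673 190.1332   0.6494   0.0278]
 [259.1843 192.836    0.646    0.0856]
 [371.9839 192.       0.6427  -0.1157]
 [365.3297 198.9934   0.6302  -0.1032]
 [378.6557 197.9953   0.6315  -0.1272]
 [276.949  198.8439   0.6342   0.0542]
 [390.4367 200.9532   0.6257  -0.1482]
 [358.0806 203.4957   0.6223  -0.0898]
 [269.     205.5291   0.6225   0.0685]
 [283.     204.9509   0.6229   0.0437]
 [325.6986 206.0696   0.619   -0.032 ]
 [371.5204 205.       0.6191  -0.1138]
 [374.     205.       0.619   -0.1182]
 [293.0959 208.7843   0.6155   0.0259]
 [260.4143 211.5279   0.6121   0.0838]
 [276.9375 213.       0.6087   0.0547]]
scene
[[241.2436 232.5675   0.6264  -0.1472]
 [226.2926 241.6748   0.6602  -0.1445]
 [260.3171 250.6723   0.6228  -0.089 ]
 [280.3695 269.6938   0.6192  -0.0314]
 [264.7172 280.0429   0.6535  -0.0292]
 [301.7658 290.3174   0.6159   0.0267]
 [286.0453 301.064    0.6498   0.0285]
 [300.654  310.3527   0.6415   0.0579]
 [316.1825 310.4068   0.6213   0.0734]
 [324.5073 312.0273   0.6124   0.0842]
 [308.0393 318.514    0.6413   0.0777]
 [308.8801 323.799    0.6463   0.0865]
 [308.0099 336.5033   0.6615   0.1042]]
```

```bash
cat >> h.py <<'E'
from scipy.spatial.transform import Rotation as R
th=np.deg2rad(3.4)
RX=np.array([np.cos(th),np.sin(th),0]);RY=np.array([-np.sin(th),np.cos(th),0])
O=np.array([.6462,-.0301,0])
def rk(p): d=np.asarray(p)-O; return np.array([d@RX,d@RY,d[2]])
def wd(x,y,z): return O+RX*x+RY*y+np.array([0,0,z])
GOAL=np.c_[-RX,RY,[0,0,-1]]
def go(s,tgt,Rg=GOAL):
    E=s["ee_rot"]; return np.r_[E.T@(tgt-s["tcp_pos"])/.04, np.rad2deg(R.from_matrix(E.T@Rg).as_rotvec())/5]
def show(s): print(s["time_s"],"tcp",s["tcp_pos"],"rack",rk(s["tcp_pos"]),"F",s["wrist_force"],"g",s["gripper_width"])
E
python3 - <<'E'
from h import *
from station import r
s=r.sense(); show(s)
for p in [(-.03,.116,.0),(-.03,.058,0),(-.03,0,0),(-.04,0,0),(-.016,-.029,0),(-.016,.087,0)]: print(wd(*p))
print(rk([.4995,.042,0]))
print(go(s,wd(-.03,.116,.15)))
E
```

```text
0.1 tcp [ 0.276  -0.5601  0.2216] rack [-0.401  -0.5071  0.2216] F [-0.4282  1.1344 -0.3848] g 1.0012950455098624
[0.6094 0.0839 0.    ]
[0.6128 0.026  0.    ]
[ 0.6163 -0.0319  0.    ]
[ 0.6063 -0.0325  0.    ]
[ 0.6319 -0.06    0.    ]
[0.6251 0.0558 0.    ]
[-0.1422  0.0807  0.    ]
[-14.591   10.7579   1.8089   0.0224  -0.0059   4.5646]
```

Call:
{"api": "move_arm", "payload": {
  "motion": [-3.6,2.7,0.45,0,0,1.15,1,-7.3,5.4,0.9,0,0,2.3,1,-11,8.1,1.35,0,0,3.4,1,-14.6,10.75,1.8,0,0,4.56,1,-14.6,10.75,1.8,0,0,4.56,1,-14.6,10.75,1.8,0,0,4.56,1,-14.6,10.75,1.8,0,0,4.56,1,-14.6,10.75,1.8,0,0,4.56,1,-14.6,10.75,1.8,0,0,4.56,1,-14.6,10.75,1.8,0,0,4.56,1,-14.6,10.75,1.8,0,0,4.56,1,-14.6,10.75,1.8,0,0,4.56,1,-14.6,10.75,1.8,0,0,4.56,1,-14.6,10.75,1.8,0,0,4.56,1,-14.6,10.75,1.8,0,0,4.56,1,-14.6,10.75,1.8,0,0,4.56,1,-14.6,10.75,1.8,0,0,4.56,1,-14.6,10.75,1.8,0,0,4.56,1,-14.6,10.75,1.8,0,0,4.56,1,-14.6,10.75,1.8,0,0,4.56,1]
}}

```text
time_s: 1.77
tcp_pos: [0.6095, 0.0847, 0.1491]
ee_rot: [[-0.998, -0.061, -0.003], [-0.061, 0.998, 0.001], [0.003, 0.001, -1.0]]
wrist_force: [0.1, -1.2, 0.8]
gripper_width: 0.004
```

```bash
python3 - <<'E'
from h import *
from station import r,imaging
s=r.sense(); show(s)
P=imaging.camera_params("wrist"); im=imaging.capture("wrist"); cv2.imwrite("pics/w1.png",im); print(P)
print(go(s,wd(-.03,.116,.03)))
E
```

```text
1.7667 tcp [0.6095 0.0847 0.1491] rack [-0.0298  0.1168  0.1491] F [ 0.1343 -1.2163  0.7697] g 0.003721791954099786
{'intrinsics': array([[330.4114,   0.    , 319.5117],
       [  0.    , 330.4114, 240.4895],
       [  0.    ,   0.    ,   1.    ]]), 'k1': -0.032020093042046394, 'world_from_camera': array([[-0.0607,  0.9555,  0.2888,  0.5298],
       [ 0.9982,  0.0579,  0.0181,  0.0805],
       [ 0.0006,  0.2894, -0.9572,  0.3118],
       [ 0.    ,  0.    ,  0.    ,  1.    ]])}
[-0.0037 -0.0241  2.9779  0.0142 -0.0354  0.0243]
```

View pics/w1.png

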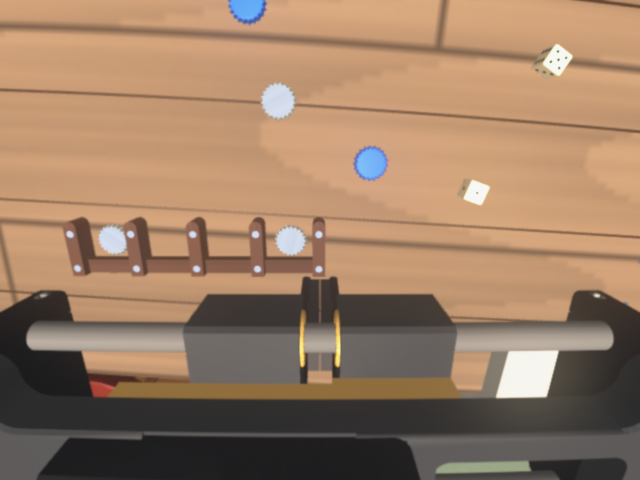

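The wrist view shows the fingertips (320,280) lined up with divider a (nails at 319,235 and 319,269). The loose cap is at (278,101). I'll cross-check those points.

```bash
python3 - <<'E'
from h import *
from station import imaging
P=imaging.camera_params("wrist")
for n,uv,z in [("a nose",(319,235),.02),("a rail",(319,269),.02),("c nose",(195,235),.02),("c rail",(197,269),.02),("e nose",(71,235),.02),("cap",(278,101),.005),("gap1cap",(290.5,240),.006),("gap4cap",(112.5,239),.006)]:
    p=onz(P,uv,z); print(n,p,rk(p))
E
```

```text
a nose [0.6124 0.0842 0.02  ] [-0.0269  0.1161  0.02  ]
a rail [0.6459 0.0861 0.02  ] [0.0066 0.1161 0.02  ]
c nose [ 0.6192 -0.0301  0.02  ] [-0.027   0.0016  0.02  ]
c rail [ 0.6529 -0.0299  0.02  ] [ 0.0067 -0.0002  0.02  ]
e nose [ 0.6261 -0.1476  0.02  ] [-0.0271 -0.1161  0.02  ]
cap [0.4983 0.0418 0.005 ] [-0.1433  0.0806  0.005 ]
gap1cap [0.6231 0.0571 0.006 ] [-0.0179  0.0885  0.006 ]
gap4cap [ 0.6324 -0.1172  0.006 ] [-0.019  -0.0861  0.006 ]
```

Call:
{"api": "move_arm", "payload": {
  "motion": [0,-0.02,0.7,0,0,0,1,0,-0.02,1.4,0,0,0,1,0,-0.02,2.1,0,0,0,1,0,-0.02,2.8,0,0,0,1,0,-0.02,2.95,0,0,0,1,0,-0.02,2.95,0,0,0,1,0,-0.02,2.95,0,0,0,1]
}}

```text
time_s: 2.4
tcp_pos: [0.6095, 0.0823, 0.0328]
ee_rot: [[-0.998, -0.06, -0.002], [-0.06, 0.998, 0.001], [0.001, 0.001, -1.0]]
wrist_force: [0.4, -0.5, 0.5]
gripper_width: 0.008
```

Call:
{"api": "move_arm", "payload": {
  "motion": [0,0.03,0.1,0,0,0,1,0,0.03,0.2,0,0,0,1,0,0.03,0.28,0,0,0,1,0,0.03,0.32,0,0,0,1,0,0.03,0.34,0,0,0,1,0,0.03,0.34,0,0,0,1,0,0.03,0.34,0,0,0,1]
}}

```text
time_s: 2.98
tcp_pos: [0.6096, 0.0837, 0.0205]
ee_rot: [[-0.998, -0.06, -0.001], [-0.06, 0.998, 0.001], [0.001, 0.001, -1.0]]
wrist_force: [-2.1, -0.5, 5.0]
gripper_width: 0.001
```

Call:
{"api": "move_arm", "payload": {
  "motion": [0,0,0.05,0,0,0,1,0,0,0.05,0,0,0,1,0,0,0.05,0,0,0,1]
}}

```text
time_s: 3.23
tcp_pos: [0.6096, 0.0837, 0.0205]
ee_rot: [[-0.998, -0.061, -0.0], [-0.061, 0.998, 0.001], [0.0, 0.001, -1.0]]
wrist_force: [-3.9, 0.6, 8.8]
gripper_width: 0.003
```

Call:
{"api": "move_arm", "payload": {
  "motion": [0,0,-0.25,0,0,0,1,0,0,-0.5,0,0,0,1,0,0,-0.5,0,0,0,1,0,-0.5,-0.5,0,0,0,1,0,-1.0,-0.5,0,0,0,1,0,-1.45,-0.5,0,0,0,1,0,-1.45,-0.5,0,0,0,1,0,-1.45,-0.5,0,0,0,1,0,-1.45,-0.5,0,0,0,1]
}}

```text
time_s: 3.98
tcp_pos: [0.6134, 0.026, 0.0405]
ee_rot: [[-0.998, -0.061, -0.0], [-0.061, 0.998, 0.001], [0.0, 0.001, -1.0]]
wrist_force: [0.1, -0.7, -0.3]
gripper_width: 0.006
```

Call:
{"api": "move_arm", "payload": {
  "motion": [0,0,0.15,0,0,0,1,0,0,0.3,0,0,0,1,0,0,0.42,0,0,0,1,0,0,0.48,0,0,0,1,0,0,0.52,0,0,0,1,0,0,0.54,0,0,0,1,0,0,0.54,0,0,0,1,0,0,0.54,0,0,0,1]
}}

```text
time_s: 4.65
tcp_pos: [0.6126, 0.0265, 0.0204]
ee_rot: [[-0.998, -0.062, -0.002], [-0.062, 0.998, 0.0], [0.002, 0.0, -1.0]]
wrist_force: [-5.8, 1.1, 11.2]
gripper_width: 0.006
```

Divider b touched (11 N at z=20.4 mm). On to c.

Call:
{"api": "move_arm", "payload": {
  "motion": [0,0,-0.25,0,0,0,1,0,0,-0.5,0,0,0,1,0,0,-0.5,0,0,0,1,0,-0.5,-0.5,0,0,0,1,0,-1.0,-0.5,0,0,0,1,0,-1.46,-0.5,0,0,0,1,0,-1.46,-0.5,0,0,0,1,0,-1.46,-0.5,0,0,0,1,0,-1.46,-0.5,0,0,0,1]
}}

```text
time_s: 5.4
tcp_pos: [0.6162, -0.0316, 0.04]
ee_rot: [[-0.998, -0.062, -0.002], [-0.062, 0.998, 0.0], [0.002, 0.0, -1.0]]
wrist_force: [0.3, 0.2, -0.2]
gripper_width: 0.007
```

Call:
{"api": "move_arm", "payload": {
  "motion": [0,0,0.15,0,0,0,1,0,0,0.3,0,0,0,1,0,0,0.42,0,0,0,1,0,0,0.48,0,0,0,1,0,0,0.51,0,0,0,1,0,0,0.53,0,0,0,1,0,0,0.53,0,0,0,1,0,0,0.53,0,0,0,1]
}}

```text
time_s: 6.07
tcp_pos: [0.6154, -0.0311, 0.0204]
ee_rot: [[-0.998, -0.063, -0.003], [-0.063, 0.998, -0.0], [0.003, 0.0, -1.0]]
wrist_force: [-5.3, 1.7, 11.4]
gripper_width: 0.003
```

```bash
python3 - <<'E'
from h import *
from station import r
s=r.sense(); show(s)
print(go(s,wd(-.1425,.1235,.06)),go(s,wd(-.1425,.1235,.003)))
E
```

```text
6.0667 tcp [ 0.6154 -0.0311  0.0204] rack [-0.0308  0.0009  0.0204] F [-5.3408  1.7004 11.3591] g 0.003219272064272938
[ 2.7854  3.0764 -0.98    0.0011 -0.0375  0.0426] [ 2.7808  3.0763  0.445   0.0011 -0.0375  0.0426]
```

Call:
{"api": "move_arm", "payload": {
  "motion": [0,0,-0.5,0,0,0,1,0,0,-1.0,0,0,0,1,0.7,0.77,-1.0,0,0,0,1,1.4,1.54,-1.0,0,0,0,1,2.1,2.3,-1.0,0,0,0.04,1,2.78,3.08,-1.0,0,-0.04,0.04,1,2.78,3.08,-1.0,0,-0.04,0.04,1,2.78,3.08,-1.0,0,-0.04,0.04,1,2.78,3.08,-0.6,0,-0.04,0.04,1,2.78,3.08,-0.2,0,-0.04,0.04,1,2.78,3.08,0.1,0,-0.04,0.04,1,2.78,3.08,0.3,0,-0.04,0.04,1,2.78,3.08,0.4,0,-0.04,0.04,1,2.78,3.08,0.4,0,-0.04,0.04,1,2.78,3.08,0.4,0,-0.04,0.04,1]
}}

```text
time_s: 7.32
tcp_pos: [0.4973, 0.0847, 0.0049]
ee_rot: [[-0.998, -0.059, 0.001], [-0.059, 0.998, 0.0], [-0.001, 0.0, -1.0]]
wrist_force: [0.1, 0.3, 0.3]
gripper_width: 0.007
```

```bash
python3 - <<'E'
from h import *
from station import r,imaging
s=r.sense(); show(s)
im=imaging.capture("wrist"); cv2.imwrite("pics/w2.png",im)
print(go(s,wd(-.1425,.1235,.0025)),go(s,wd(-.1425,-.029+.031,.0025)))
E
```

```text
7.3167 tcp [0.4973 0.0847 0.0049] rack [-0.1419  0.1234  0.0049] F [0.1252 0.3023 0.2626] g 0.006697185944120659
[ 0.0159  0.0023  0.0593  0.0007  0.0066 -0.0029] [ 0.0151 -3.0352  0.0592  0.0007  0.0066 -0.0029]
```

View pics/w2.png

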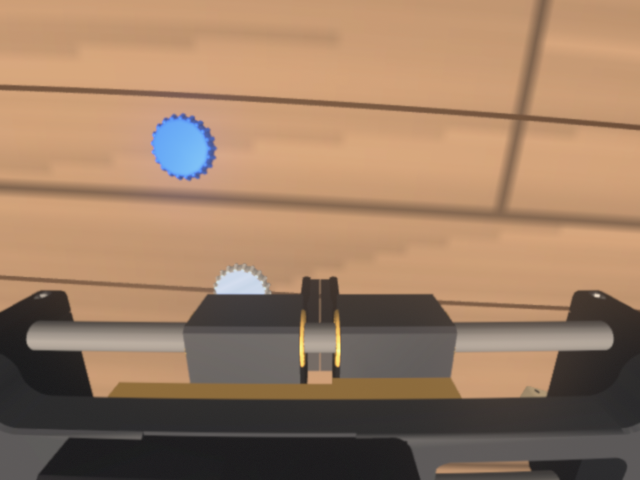

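Call:
{"api": "move_arm", "payload": {
  "motion": [0.01,-0.15,0.05,0,0,0,1,0.01,-0.3,0.06,0,0,0,1,0.01,-0.38,0.06,0,0,0,1,0.01,-0.46,0.06,0,0,0,1,0.01,-0.54,0.06,0,0,0,1,0.01,-0.64,0.06,0,0,0,1,0.01,-0.76,0.06,0,0,0,1,0.01,-0.88,0.06,0,0,0,1,0.01,-1.0,0.06,0,0,0,1,0.01,-1.12,0.06,0,0,0,1,0.01,-1.24,0.06,0,0,0,1,0.01,-1.36,0.06,0,0,0,1,0.01,-1.48,0.06,0,0,0,1,0.01,-1.58,0.06,0,0,0,1,0.01,-1.66,0.06,0,0,0,1,0.01,-1.72,0.06,0,0,0,1,0.01,-1.76,0.06,0,0,0,1,0.01,-1.78,0.06,0,0,0,1,0.01,-1.8,0.06,0,0,0,1,0.01,-1.8,0.06,0,0,0,1]
}}

```text
time_s: 9.03
tcp_pos: [0.5012, 0.0129, 0.0028]
ee_rot: [[-0.998, -0.059, 0.001], [-0.059, 0.998, 0.0], [-0.001, 0.0, -1.0]]
wrist_force: [0.1, 0.3, 1.1]
gripper_width: 0.005
```

```bash
cat > look.py <<'E'
import sys
from h import *
from station import r,imaging
s=r.sense(); show(s)
for n in ("top","scene"):
    P=imaging.camera_params(n); im=imaging.capture(n); cv2.imwrite(f"pics/{n}_{sys.argv[1]}.png",im)
    hsv=cv2.cvtColor(im,cv2.COLOR_BGR2HSV).astype(int);H,S,V=hsv[...,0],hsv[...,1],hsv[...,2]
    for nm,m in (("grey",(S<90)&(V>110)),("blue",(H>100)&(H<130)&(S>150)&(V>100))):
        k,l,st,c=cv2.connectedComponentsWithStats(m.astype(np.uint8))
        for i in range(1,k):
            p=onz(P,c[i],.004)
            if 60<st[i,4]<400 and .38<p[0]<.7 and abs(p[1])<.2: print(n,nm,st[i],p[:2],rk(p)[:2])
im=imaging.capture("wrist"); cv2.imwrite(f"pics/w_{sys.argv[1]}.png",im)
E
python3 look.py p1
```

```text
9.0333 tcp [0.5012 0.0129 0.0028] rack [-0.1422  0.0516  0.0028] F [0.1345 0.2708 1.1463] g 0.00464032443292076
top grey [364 191  17  17 221] [ 0.6344 -0.1176] [-0.017  -0.0867]
top grey [268 198  17  17 231] [0.6245 0.0569] [-0.0165  0.0882]
top blue [296 310  15  16 187] [0.4242 0.0136] [-0.219   0.0568]
scene grey [339 193  28   7  61] [ 0.3868 -0.1069] [-0.2635 -0.0613]
scene grey [307 211  18  15  84] [ 0.4846 -0.1062] [-0.1658 -0.0664]
scene grey [239 244  17  19 194] [ 0.637 -0.115] [-0.0142 -0.0842]
scene grey [330 246  11  14 123] [ 0.5083 -0.0137] [-0.1367  0.0246]
scene grey [352 248  18  17  94] [0.4769 0.0209] [-0.166   0.0609]
scene grey [300 303  18  17 242] [0.6255 0.0579] [-0.0154  0.0891]
scene grey [362 307  20  18  79] [0.5474 0.1285] [-0.0892  0.1642]
scene blue [363 309  17  14 177] [0.5481 0.1289] [-0.0885  0.1645]
```

View pics/w_p1.png

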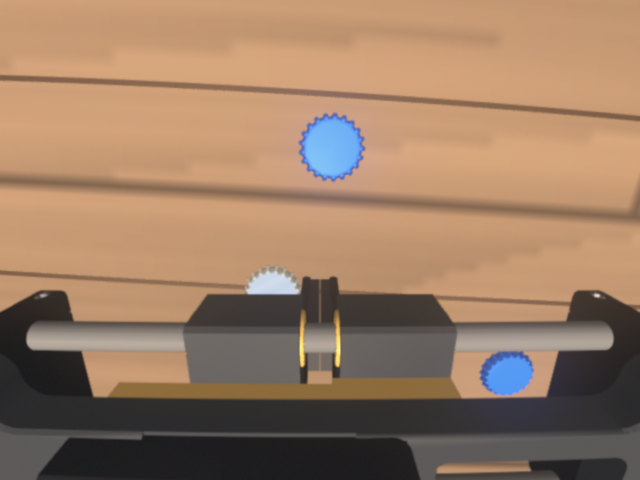

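View pics/scene_p1.png

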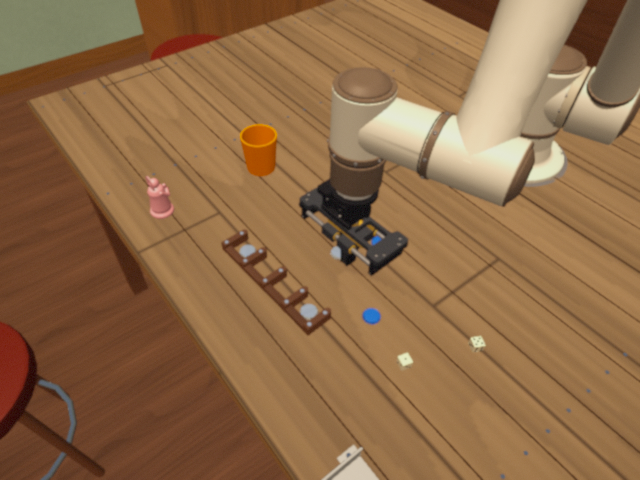

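Call:
{"api": "move_arm", "payload": {
  "motion": [0,-0.05,0,0,0,0,1,0,-0.12,0,0,0,0,1,0,-0.22,0,0,0,0,1,0,-0.34,0,0,0,0,1,0,-0.46,0,0,0,0,1,0,-0.58,0,0,0,0,1,0,-0.7,0,0,0,0,1,0,-0.82,0,0,0,0,1,0,-0.94,0,0,0,0,1,0,-1.04,0,0,0,0,1,0,-1.13,0,0,0,0,1,0,-1.2,0,0,0,0,1,0,-1.26,0,0,0,0,1,0,-1.3,0,0,0,0,1,0,-1.33,0,0,0,0,1,0,-1.35,0,0,0,0,1,0,-1.35,0,0,0,0,1,0,-1.35,0,0,0,0,1]
}}

```text
time_s: 10.68
tcp_pos: [0.5044, -0.0408, 0.0028]
ee_rot: [[-0.998, -0.06, 0.001], [-0.06, 0.998, 0.0], [-0.001, 0.0, -1.0]]
wrist_force: [-0.0, 0.6, -0.6]
gripper_width: 0.003
```

Call:
{"api": "move_arm", "payload": {
  "motion": [0,0.2,0,0,0,0,1,0,0.4,0,0,0,0,1,0,0.4,-0.6,0,0,0,1,0.6,0.4,-1.4,0,0,0,1,1.4,0.0,-1.4,0,0,0,1,2.0,-0.65,-1.4,0,0,0,1,2.0,-0.65,-1.4,0,0,0,1,2.0,-0.65,-1.4,0,0,0,1,2.0,-0.65,-1.4,0,0,0,1]
}}

```text
time_s: 11.43
tcp_pos: [0.4268, -0.071, 0.059]
ee_rot: [[-0.998, -0.06, 0.003], [-0.06, 0.998, 0.001], [-0.003, 0.0, -1.0]]
wrist_force: [-0.7, 0.3, -0.1]
gripper_width: 0.004
```

```bash
python3 look.py p2
```

```text
11.4333 tcp [ 0.4268 -0.071   0.059 ] rack [-0.2214 -0.0279  0.059 ] F [-0.7032  0.3007 -0.1289] g 0.004394850630071266
top grey [364 191  17  17 219] [ 0.6344 -0.1175] [-0.0169 -0.0866]
top grey [268 198  17  17 230] [0.6245 0.0568] [-0.0165  0.088 ]
top grey [338 262  18  18 242] [ 0.5052 -0.0662] [-0.1429 -0.0276]
top blue [231 243  15  15 184] [0.5462 0.127 ] [-0.0905  0.1627]
scene grey [311 229  17  14 186] [ 0.5067 -0.0648] [-0.1414 -0.0264]
scene grey [370 235  19  15  69] [0.4266 0.0156] [-0.2165  0.0587]
scene grey [239 244  17  19 195] [ 0.6371 -0.1151] [-0.0142 -0.0843]
scene grey [299 303  19  17 243] [0.6257 0.0578] [-0.0153  0.089 ]
scene grey [362 307  20  18  81] [0.5475 0.1286] [-0.0891  0.1643]
scene blue [373 237  14  11 124] [0.4264 0.016 ] [-0.2167  0.0591]
scene blue [363 309  17  14 178] [0.5481 0.1289] [-0.0885  0.1646]
```

View pics/w_p2.png

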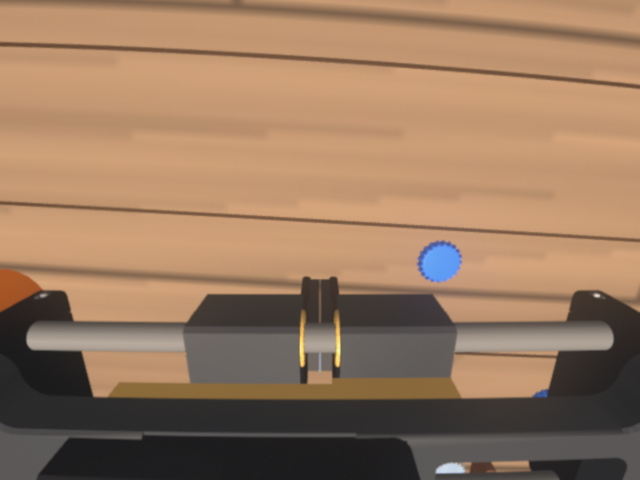

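View pics/scene_p2.png

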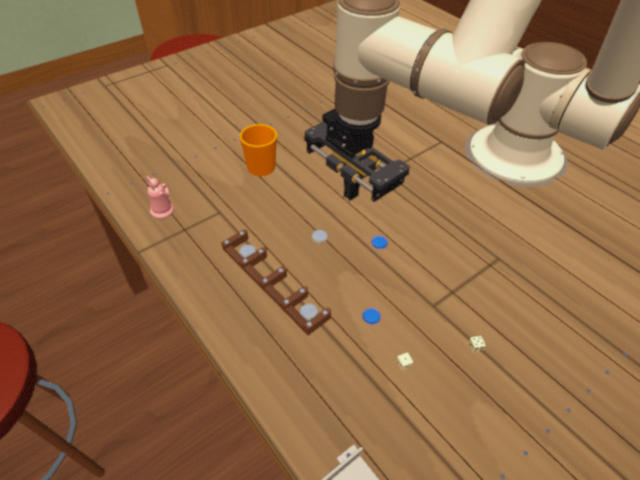

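Call:
{"api": "move_arm", "payload": {
  "motion": [-0.35,-0.01,0.3,0,0,0,1,-0.65,-0.015,0.7,0,0,0,1,-0.65,-0.015,1.1,0,0,0,1,-0.65,-0.015,1.3,0,0,0,1,-0.65,-0.015,1.4,0,0,0,1,-0.65,-0.015,1.4,0,0,0,1,-0.65,-0.015,1.4,0,0,0,1]
}}

```text
time_s: 12.17
tcp_pos: [0.4532, -0.0697, 0.0028]
ee_rot: [[-0.998, -0.061, 0.002], [-0.061, 0.998, 0.0], [-0.002, 0.0, -1.0]]
wrist_force: [0.0, 0.2, 0.5]
gripper_width: 0.004
```

```bash
python3 - <<'E'
from h import *
from station import r
s=r.sense(); show(s)
print(go(s,wd(-.08,-.0285,.0027)))
E
```

```text
12.1667 tcp [ 0.4532 -0.0697  0.0028] rack [-0.1951 -0.0281  0.0028] F [0.0448 0.1815 0.4649] g 0.00446128222432528
[-2.8764 -0.0153  0.0067  0.0028  0.018   0.02  ]
```

Call:
{"api": "move_arm", "payload": {
  "motion": [-0.2,-0.01,0,0,0,0.02,1,-0.4,-0.01,0,0,0,0.02,1,-0.54,-0.01,0,0,0,0.02,1,-0.64,-0.01,0,0,0,0.02,1,-0.74,-0.01,0,0,0,0.02,1,-0.86,-0.01,0,0,0,0.02,1,-1.02,-0.01,0,0,0,0.02,1,-1.18,-0.01,0,0,0,0.02,1,-1.34,-0.01,0,0,0,0.02,1,-1.5,-0.01,0,0,0,0.02,1,-1.66,-0.01,0,0,0,0.02,1,-1.82,-0.01,0,0,0,0.02,1,-1.98,-0.01,0,0,0,0.02,1,-2.14,-0.01,0,0,0,0.02,1,-2.3,-0.01,0,0,0,0.02,1,-2.44,-0.01,0,0,0,0.02,1,-2.56,-0.01,0,0,0,0.02,1,-2.65,-0.01,0,0,0,0.02,1,-2.7,-0.01,0,0,0,0.02,1,-2.72,-0.01,0,0,0,0.02,1]
}}

```text
time_s: 13.83
tcp_pos: [0.562, -0.0634, 0.0029]
ee_rot: [[-0.998, -0.059, 0.002], [-0.059, 0.998, 0.0], [-0.002, 0.0, -1.0]]
wrist_force: [-0.8, -0.3, -0.2]
gripper_width: 0.004
```

```bash
python3 look.py p3; python3 - <<'E'
import cv2
a=cv2.imread("pics/scene_p3.png"); cv2.imwrite("pics/c3.png",cv2.resize(a[200:350,200:400],None,fx=4,fy=4,interpolation=cv2.INTER_CUBIC))
E
```

```text
13.8333 tcp [ 0.562  -0.0634  0.0029] rack [-0.086  -0.0283  0.0029] F [-0.8198 -0.2806 -0.209 ] g 0.004490282542326094
top grey [309 250  20   5  61] [ 0.5386 -0.0174] [-0.1067  0.0191]
top blue [295 310  16  16 187] [0.4244 0.0137] [-0.2188  0.0569]
scene grey [254 201  15  14  69] [ 0.5531 -0.1931] [-0.1026 -0.1572]
scene grey [371 235  18  15  66] [0.4263 0.0158] [-0.2168  0.0588]
scene grey [294 237  15  16  71] [ 0.5458 -0.0681] [-0.1025 -0.032 ]
scene grey [239 244  17  19 196] [ 0.637 -0.115] [-0.0142 -0.0842]
scene grey [277 251  17  15 204] [ 0.5899 -0.0601] [-0.058  -0.0266]
scene grey [300 303  18  17 240] [0.6256 0.0579] [-0.0153  0.089 ]
scene grey [362 307  20  18  80] [0.5475 0.1288] [-0.0892  0.1644]
scene blue [373 237  14  11 124] [0.4264 0.016 ] [-0.2167  0.0591]
scene blue [363 309  17  14 177] [0.5481 0.1289] [-0.0885  0.1645]
```

View pics/c3.png

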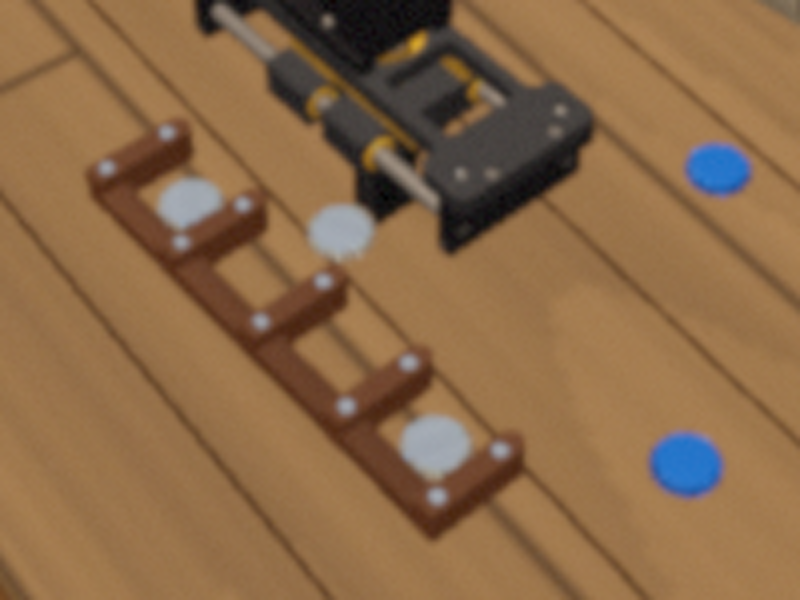

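View pics/top_p3.png

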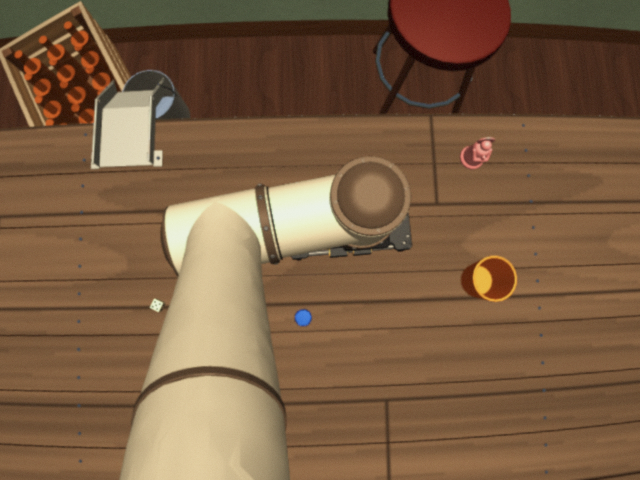

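Call:
{"api": "move_arm", "payload": {
  "motion": [-0.08,-0.015,0,0,0,0,1,-0.18,-0.015,0,0,0,0,1,-0.3,-0.015,0,0,0,0,1,-0.42,-0.015,0,0,0,0,1,-0.54,-0.015,0,0,0,0,1,-0.66,-0.015,0,0,0,0,1,-0.76,-0.015,0,0,0,0,1,-0.84,-0.015,0,0,0,0,1,-0.9,-0.015,0,0,0,0,1,-0.95,-0.015,0,0,0,0,1,-0.99,-0.015,0,0,0,0,1,-1.02,-0.015,0,0,0,0,1,-1.04,-0.015,0,0,0,0,1,-1.05,-0.015,0,0,0,0,1,-1.05,-0.015,0,0,0,0,1]
}}

```text
time_s: 15.23
tcp_pos: [0.6035, -0.0616, 0.003]
ee_rot: [[-0.998, -0.059, 0.001], [-0.059, 0.998, 0.0], [-0.001, 0.0, -1.0]]
wrist_force: [0.4, 1.7, -0.2]
gripper_width: 0.002
```

```bash
python3 look.py p4; python3 - <<'E'
import cv2
a=cv2.imread("pics/scene_p4.png"); cv2.imwrite("pics/c4.png",cv2.resize(a[210:330,200:360],None,fx=5,fy=5,interpolation=cv2.INTER_CUBIC))
E
```

```text
15.2333 tcp [ 0.6035 -0.0616  0.003 ] rack [-0.0444 -0.0289  0.003 ] F [ 0.3643  1.7491 -0.2021] g 0.002030252205991917
top grey [370 219  21   5  63] [ 0.592  -0.1304] [-0.0601 -0.0969]
top blue [295 310  16  16 187] [0.4243 0.0138] [-0.2189  0.057 ]
scene grey [234 212  16  14  76] [ 0.6003 -0.1919] [-0.0554 -0.1588]
scene grey [371 235  18  15  66] [0.4262 0.0161] [-0.2169  0.0591]
scene grey [239 244  17  19 193] [ 0.6371 -0.115 ] [-0.0141 -0.0842]
scene grey [274 249  14  16  65] [ 0.5935 -0.0678] [-0.0548 -0.0345]
scene grey [258 262  18  15 205] [ 0.631  -0.0594] [-0.0169 -0.0283]
scene grey [299 303  19  17 242] [0.6257 0.0579] [-0.0153  0.0891]
scene grey [362 307  20  18  81] [0.5473 0.1288] [-0.0893  0.1645]
scene blue [373 237  14  11 124] [0.4264 0.016 ] [-0.2167  0.0591]
scene blue [363 309  17  14 178] [0.5482 0.1288] [-0.0884  0.1644]
```

View pics/c4.png

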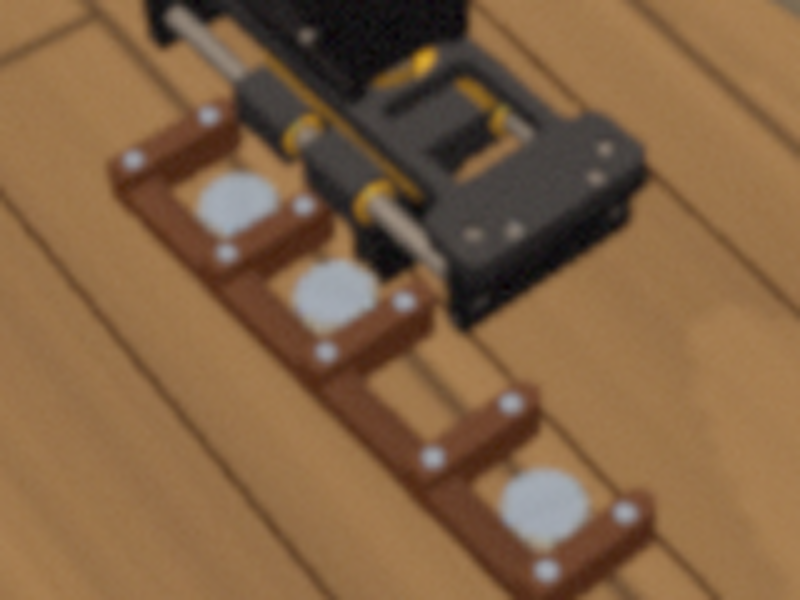

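The cap is in gap3, about 2 mm short of home compared with its scored neighbours. I'll push gently until there is resistance.

Call:
{"api": "move_arm", "payload": {
  "motion": [-0.02,0,0,0,0,0,1,-0.04,0,0,0,0,0,1,-0.06,0,0,0,0,0,1,-0.07,0,0,0,0,0,1,-0.08,0,0,0,0,0,1,-0.08,0,0,0,0,0,1]
}}

```text
time_s: 15.88
tcp_pos: [0.6065, -0.0614, 0.0029]
ee_rot: [[-0.998, -0.059, 0.001], [-0.059, 0.998, 0.0], [-0.001, 0.0, -1.0]]
wrist_force: [-0.0, -0.7, 0.1]
gripper_width: 0.002
```

Call:
{"api": "move_arm", "payload": {
  "motion": [-0.02,0,0,0,0,0,1,-0.03,0,0,0,0,0,1,-0.04,0,0,0,0,0,1,-0.04,0,0,0,0,0,1]
}}

```text
time_s: 16.22
tcp_pos: [0.607, -0.0615, 0.0027]
ee_rot: [[-0.998, -0.059, -0.002], [-0.059, 0.998, 0.0], [0.002, 0.0, -1.0]]
wrist_force: [-4.4, -0.1, 0.9]
gripper_width: 0.006
```

Resistance of 4.4 N along −x while the tool advanced only 0.5 mm, so the cap is against the rail. Backing straight off, then raising clear and checking.

Call:
{"api": "move_arm", "payload": {
  "motion": [0.05,0,0,0,0,0,1,0.15,0,0,0,0,0,1,0.35,0,0,0,0,0,1,0.7,0,0,0,0,0,1,1.0,0,0,0,0,0,1,1.2,0,-0.6,0,0,0,1,1.5,0,-1.4,0,0,0,1,2.3,0,-2.2,0,0,0,1,3.2,0,-3,0,0,0,1,4,0,-3,0,0,0,1,4.5,0,-3,0,0,0,1,4.5,0,-3,0,0,0,1,4.5,0,-3,0,0,0,1]
}}

```text
time_s: 17.3
tcp_pos: [0.4268, -0.0722, 0.1238]
ee_rot: [[-0.998, -0.059, 0.001], [-0.059, 0.998, 0.001], [-0.001, 0.001, -1.0]]
wrist_force: [1.1, -0.2, 0.7]
gripper_width: 0.006
```

```bash
python3 look.py p5; python3 - <<'E'
import cv2,numpy as np
a=cv2.imread("pics/scene_p5.png"); b=cv2.imread("pics/top_p5.png")
cv2.imwrite("pics/c5.png",np.vstack([cv2.resize(a[220:340,210:370],(640,340),interpolation=cv2.INTER_CUBIC),cv2.resize(b[170:230,250:410],(640,240),interpolation=cv2.INTER_CUBIC)]))
E
```

```text
17.3 tcp [ 0.4268 -0.0722  0.1238] rack [-0.2215 -0.029   0.1238] F [ 1.0927 -0.1581  0.7169] g 0.005556819687025516
top grey [364 191  17  16 214] [ 0.6346 -0.1173] [-0.0168 -0.0864]
top grey [333 192  17  17 214] [ 0.6328 -0.0604] [-0.0152 -0.0295]
top grey [268 198  17  17 227] [0.6245 0.0568] [-0.0165  0.0881]
top blue [231 243  15  15 183] [0.5462 0.127 ] [-0.0905  0.1627]
scene grey [371 235  18  15  68] [0.4263 0.016 ] [-0.2167  0.0591]
scene grey [239 244  17  19 196] [ 0.637 -0.115] [-0.0142 -0.0842]
scene grey [257 262  18  21 218] [ 0.6347 -0.0576] [-0.0131 -0.0267]
scene grey [299 303  19  17 243] [0.6257 0.0578] [-0.0153  0.089 ]
scene grey [362 307  20  18  82] [0.5473 0.1285] [-0.0893  0.1642]
scene blue [373 237  14  11 123] [0.4263 0.016 ] [-0.2168  0.059 ]
scene blue [363 309  17  14 177] [0.5481 0.1289] [-0.0885  0.1645]
```

View pics/c5.png

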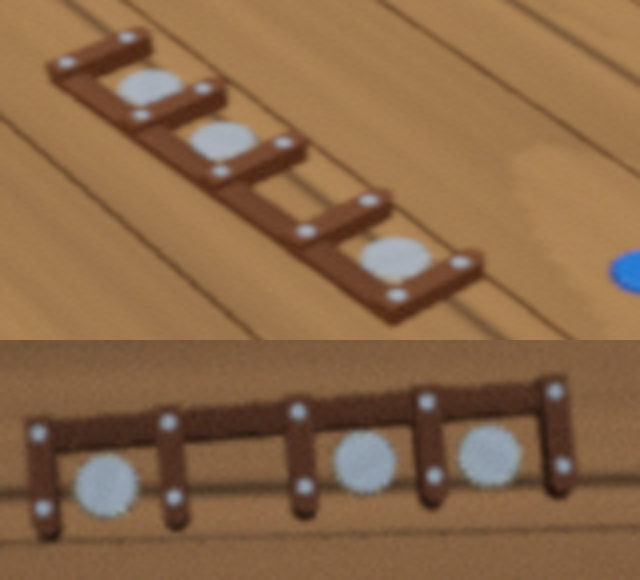

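View pics/top_p5.png

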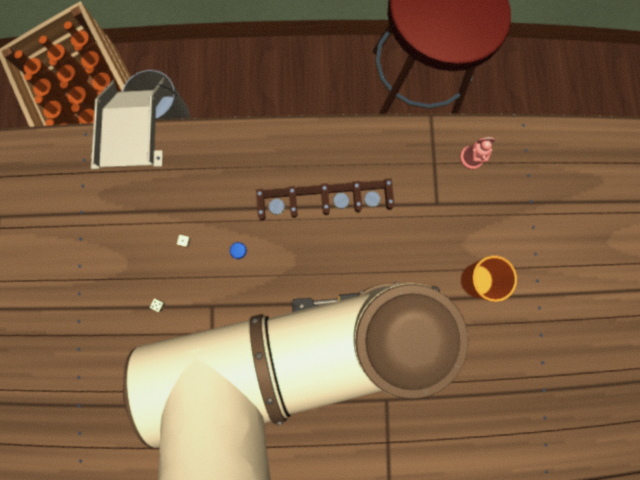

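The cap lies flat in the third gap from the left, at rack x −15 mm and y −29 mm, level with or a little deeper than the scored caps. The fingers are clear and nothing else has moved, so I'm handing in.

```bash
python3 -c "
from station import r
print(r.finish_job())"
```

```text
the job is handed in; nothing more can be done
None
```

The loose bottle cap is in the third gap from the chute (left) end, flat and against the back rail. I handed the job in at about 17 s of the 72 s allowed.

- **Counting:** I touched the tops of dividers a, b and c in that order with the closed fingertips. Each contact showed as 9–11 N with the fingertips stopped at z ≈ 20 mm.
- **Pushing:** I slid the cap sideways into line with gap3, then straight in. It stopped against the rail with 4.4 N of resistance while the tool moved only 0.5 mm. The fingers then backed straight off and lifted clear.
- **Last checks:** The top camera puts the cap at rack (−15, −29.5) mm, against a goal of (−16, −29) mm. The scene camera reads (−13, −27) mm, but that view is biased by 1–3 mm on the scored caps too, and the extra depth fits its blob merging with a divider nail.
- **Everything else:** Both scored caps and both blue caps measured within 1 mm of where they were after the counting, in the views where they showed. The dice, cup and saint look unmoved in the last pictures, but I did not measure them again.

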